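Clamp a tube in the orbital-weld alignment fixture

ROBOT

A 6-joint arm with a two-finger parallel gripper is mounted at the origin on the work surface. World frame = base frame: x ahead of the robot, y to its left, z up, the work surface at z = 0. Lengths are in m, angles in rad, forces in N, time in s.
With the tool pointing down it reaches from about 0.4 to 0.925 m from the base axis. Payload 12.5 kg.
Tool frame: the origin (TCP) lies midway between the tips of the shut fingers; the grasp point (between the pads) lies 19 mm behind it; z points along the fingers, y is the line along which they close (so a half turn about z gives the same grasp; the last joint's range is limited). The gripper opens to 95 mm and grips with 3 to 60 N. Pads are 20 mm wide; open, the fingers measure 119 mm over their backs; the gripper's body (75 mm by 180 mm) begins 59 mm behind the grasp point.
Start: joints at [1.017, 0.491, 1.559, -0, 1.092, -0.106], TCP at [0.271, 0.563, 0.215] pointing down, gripper open.
Joint ranges: [-3.1, 3.1], [-0.84, 2.19], [0.05, 2.79], [-1.13, 4.28], [0.06, 2.93], [-2.69, 2.69]. Speed limits (rad/s): [2.22, 2.22, 2.79, 3.14, 3.14, 3.14].

INTERFACE

Orientations are given as a rotation vector (axis times angle).
In Python, from plant import ctrl, capture, calibration, find_in gives the robot as it stands. The module is installed in compiled form; this text tells all that it offers. Calls block until the motion is done:
- ctrl.reach(position, orientation): joint-space move of the TCP to a pose.
- ctrl.move_straight(position, attitude=None, feed=0.15, threshold=None): straight line of the TCP; attitude=None keeps the orientation; feed is the mean speed in m/s. With threshold (N) it stops when the force on the tool has changed by that much, and returns True; else False.
- ctrl.movej(angles): joint-space move.
- ctrl.move_gripper(opening, force=None): finger opening in m; force is the grip in N (None keeps the last); returns when the fingers have stopped.
- ctrl.dwell(seconds).
- ctrl.inverse_kinematics(position, orientation): joint angles nearest the present ones, or None.
- capture(name): name is "scene" or "top" or "wrist"; returns the picture (384x512x3 uint8, blue, green, red); there is no depth.
- calibration(name): a dict with "camera_matrix" (3x3 intrinsics, pixels), "R" (3x3) and "t" (3): a world point X has camera coordinates R X + t. Camera axes: x right, y down, z forward; pixel columns grow to the right and rows downward; lengths in m; the calibration is good to about 2 mm. A picture is of the moment at which its call begins: read the wrist's pose just before it. calibration takes no time and is no camera call; for the wrist camera it gives the pose at the moment of the call.
A pose or a line that the arm cannot do raises ctrl.IKError and nothing moves.
- ctrl.sign_off(): hands the job in; it is judged then, once.
Trained networks look in the newest picture that a camera, given by its name, has taken for a name from the list of things; names that differ only in an ending like _2 or _b are one class to them, and where a whole thing is asked for, a point or a joint stands for the part that bears it (a point fixed in the world has none). Each returns a list of dicts, best first, with "score" (0 to 1); they miss things now and then, are a little off and sometimes report something else, mostly with a low value. They report only what shows in the picture. A call takes as long as a camera call. They do not tell look-alikes from the thing itself.
- find_in(camera, query): "rect" ([left, top, right, bottom] in pixels, round what is visible of it).
Readings, each from a call of its own:
- ctrl.current_t(): time.
- ctrl.current_q(): joint angles.
- ctrl.current_qd(): joint speeds.
- ctrl.current_effort(): joint torques, N m.
- ctrl.current_ee_pos(): TCP position.
- ctrl.current_ee_rot(): TCP orientation.
- ctrl.current_force(): force on the tool from outside, world axes, zero at the start.
- ctrl.current_wrist_torque(): the same for the moment, N m.
- ctrl.current_width(): finger opening in m.
- ctrl.current_grip_force(): force on a finger pad.
Only numpy, scipy, OpenCV 4.12 (cv2) and the standard library are available. Lean on these libraries where they do the work, as an engineer would, in place of code of your own. Each camera call takes 0.05 s, during which the arm holds its last target. There are 200 camera calls.

TASK

Get the loose tube ready for welding: lift it off its rest and lay it in the open side of the leaning alignment fixture, on the lower jaw and the end support, with its plain end butted up against the end of the piece already clamped in the other side. Do not drop or ram it. Once you have let go of the tube, swing the hinged cap shut over it and turn the cap's wing knob clockwise until it clicks past its detent and stays there. Leave the gauge, the wrench and the jar where they stand.

Things in the scene. Friction and masses are not known exactly. Their poses are not given: they have to be found in the camera images.
- tube: loose stainless tube, 25.4 mm in diameter, 215 mm long, 0.2 to 0.4 kg, level on the tube rest. Origin: centre of its plain square-cut end; it runs from there along its own -y, so +y points out of the plain end. From 183 to 215 mm it is a hexagonal nut, 38 mm across flats. May be rolled about its own y in any way; balances 120 to 130 mm from the plain end
- tube_grip (a point): point on the tube's axis 118 mm from the plain end (tube's own y = -0.118), clear to be gripped across its diameter both on the rest and in the fixture
- tube_rest: low grey stand fixed to the bench, with two black V-notched uprights 8 mm thick, 96 mm apart between centres along its y, which carry the loose tube's axis 55 mm above the bench, plain end to +y. Origin: under the middle of its base plate (70 mm in x, 150 mm in y, 8 mm thick). Between the uprights nothing stands higher than 8 mm
- fixture: tube alignment fixture fixed to the bench: base plate 150 by 300 mm, a rail and two clamps side by side, leaning 30 degrees so that they face up and towards the robot. Own z vertical, y along the tubes, x away from the robot. Lean directions in its axes: u, up the slope = (0.866, 0, 0.5); n, straight out of the clamps = (-0.5, 0, 0.866). Origin: on the bench under the weld point
- weld_point (a point): where the tubes meet, 125 mm above the bench: centre of the cut end of the short tube fixed in the shut and locked +y clamp. Axes as the fixture's. The loose tube's plain end belongs here, the tube running along -y; seated in both Vs its axis passes through this point
- lower_jaw (a point): the open (-y) clamp's lower jaw: this point is on the seated tube's axis, midway along the jaw, 48 mm from the weld point along -y. The jaw is a V, 70 degrees between its flanks, opening along n, 40 mm wide along y, reaching to 1 mm below the tube's axis. Its metal stands 57 mm in front of and 42 mm behind the axis along u
- end_support (a point): the end support: this point is on the seated tube's axis, 168 mm from the weld point along -y. A V plate like the jaw's, 8 mm wide along y. Between jaw and support a rail 30 mm wide lies 48 mm below the tube's axis along n; nothing else is there
- clamp_cap (a joint): angle of the open clamp's hinged cap: 0 shut; starts 1.65 to 1.95 rad open, about upright, behind the tube's place. Shuts towards the robot. The stiff hinge (0.22 N m) holds it wherever it is left, also shut. It shuts fully only while the knob is at 0 to 0.3 (turned further, its T-bolt strikes the keeper); with the knob at its click it is locked
- cap_hinge (a point): the cap's hinge axis, 36 mm from the seated tube's axis along u, at the middle of the cap (48 mm from the weld point along -y). Axes turn with the cap: y along the hinge, -x from hinge to tab, z out of the outer face; when shut x = u and z = n. The cap is 40 mm wide; its outer face is at z = 22 mm
- cap_tab (a point): point on the outer (when shut: upper) face of the flat steel closing tab at the cap's free edge: 108 mm from the hinge along the cap's -x, 12 mm along its z, 10 mm from the tab's tip. Tab 24 mm wide, 28 mm long, 8 mm thick. Axes as cap_hinge's. Push here along -z to shut the cap
- clamp_knob (a joint): turn of the wing knob on the open clamp's cap, growing clockwise seen from outside (above). Starts at 0 to 0.25 rad; turns almost freely to 0.35, then is stiff (about 0.2 N m), gives at about 1.0 (the detent) and snaps by itself into its seat, a stop at 1.40 (the click). Let go before 1.0 it turns back
- knob_grip (a point): centre of that knob's wing, on its axis: 74 mm from the hinge along the cap's -x, 49 mm along its z. Axes turn with the knob: z its axis, out of the cap; y along the wing, x across it. Wing 50 mm long, 12 mm thick, 26 mm high (13 mm above and below this point), on a thin neck; a 24 mm round collar is 20 mm and the cap's face 27 mm below. Along the tubes at 0, nearly square to them at the click
- dial_gauge: bystander: upright digital gauge on a steel foot 45 by 60 mm, 152 mm high; origin under its foot
- wrench: bystander: open-ended wrench, 200 mm long, lying flat; origin under its middle
- electrode_jar: bystander: small jar, 48 mm in diameter, 75 mm high; origin under its bottom
Things that resemble listed ones, but are neither listed nor needed, are in the scene too. Leave any green or purple look-alike of the tube alone.

How it is judged:
By the outcome, as a careful person would: the job done as asked, in the order asked, and still so for the second after the job is handed in, with the robot touching nothing.
It also fails if it takes over 64 s, if anything falls off the work surface, if the arm or the gripper's body presses on something with over 40 N, if the wrist force passes 120 N, or if a joint passes its speed limit or range.

## Working session

There is one attempt and no reset: what is moved stays moved. The work goes in short steps, each a Python script; the robot and the scene stay as the last script left them, time stands still between calls to the robot, and variables do not carry over. Pictures are saved under pics/ and viewed, at most 10 in all, crops included, and the job is handed in when it is done.

```bash
mkdir -p pics; python3 - <<'E'
from plant import ctrl, capture, calibration, find_in
import cv2, numpy as np
for n in ["scene","top","wrist"]:
    im=capture(n); cv2.imwrite(f"pics/{n}0.png",im)
    c=calibration(n); print(n,np.round(c["camera_matrix"],1).tolist(),np.round(-c["R"].T@c["t"],3),np.round(c["R"],3).tolist())
    if n!="wrist":
        for q in ["tube","tube_rest","fixture","clamp_cap","clamp_knob","dial_gauge","wrench","electrode_jar"]:
            print(n,q,[(np.round(d["rect"]).astype(int).tolist(),round(d["score"],2)) for d in find_in(n,q)[:3]])
print(ctrl.current_t())
a=cv2.imread("pics/scene0.png");b=cv2.imread("pics/top0.png")
cv2.imwrite("pics/a.png",cv2.resize(a,(800,600),interpolation=cv2.INTER_CUBIC));cv2.imwrite("pics/b.png",cv2.resize(b,(800,600),interpolation=cv2.INTER_CUBIC))
E
```

```text
scene [[373.3, 0.0, 260.3], [0.0, 373.3, 184.6], [0.0, 0.0, 1.0]] [0.896 0.228 0.958] [[-0.647, 0.762, 0.005], [0.634, 0.542, -0.552], [-0.423, -0.354, -0.834]]
scene tube [([186, 101, 199, 152], 0.89), ([210, 151, 266, 198], 0.86), ([240, 118, 306, 142], 0.82)]
scene tube_rest [([215, 163, 258, 204], 0.84)]
scene fixture [([254, 237, 392, 341], 0.93)]
scene clamp_cap [([295, 248, 326, 288], 0.74), ([251, 236, 395, 341], 0.58)]
scene clamp_knob [([296, 264, 320, 285], 0.98), ([211, 146, 270, 199], 0.43)]
scene dial_gauge [([165, 234, 194, 272], 0.7)]
scene wrench [([142, 180, 193, 234], 0.75), ([247, 235, 392, 342], 0.67)]
scene electrode_jar [([390, 263, 413, 291], 0.66)]
top [[402.4, 0.0, 259.2], [0.0, 402.4, 184.7], [0.0, 0.0, 1.0]] [ 0.325 -0.116  1.28 ] [[0.004, -1.0, 0.011], [-0.995, -0.005, -0.1], [0.1, -0.01, -0.995]]
top tube [([351, 182, 407, 240], 0.89), ([99, 236, 148, 295], 0.84), ([262, 181, 332, 196], 0.82)]
top tube_rest [([112, 108, 227, 184], 0.64), ([270, 176, 320, 204], 0.61)]
top fixture [([113, 108, 226, 182], 0.91)]
top clamp_cap [([152, 103, 177, 136], 0.72)]
top clamp_knob [([150, 104, 172, 136], 0.56)]
top dial_gauge [([265, 79, 286, 106], 0.55)]
top wrench [([318, 99, 332, 157], 0.69)]
top electrode_jar [([115, 189, 136, 207], 0.58)]
wrist [[277.5, 0.0, 256.0], [0.0, 277.5, 189.8], [0.0, 0.0, 1.0]] [0.211 0.593 0.384] [[0.432, 0.902, -0.0], [0.876, -0.42, 0.239], [0.215, -0.104, -0.971]]
0.95
```

View pics/a.png

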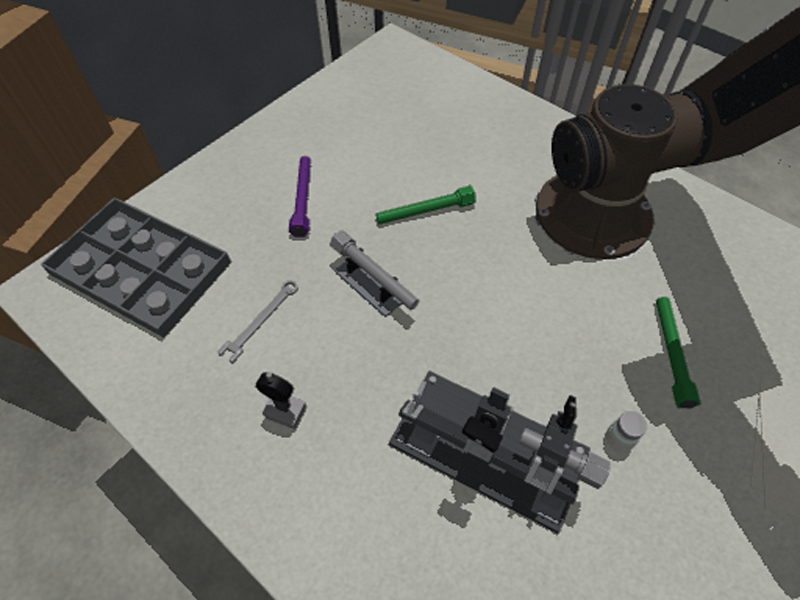

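View pics/b.png

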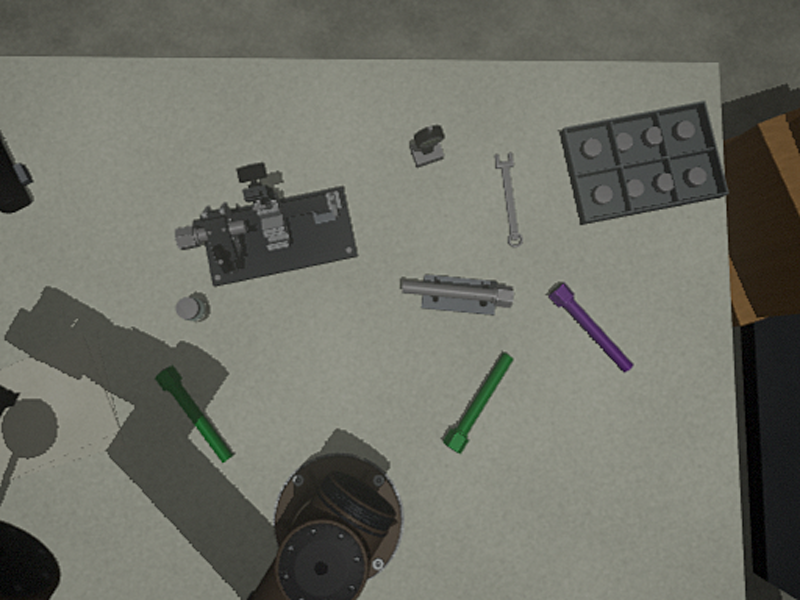

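The scene view shows the grey tube at (375,270) on its rest. The fixture runs from (400,440) to (600,520), with the open cap upright at (487,420). In the top view the tube's plain end is at (403,285) and its nut at (508,297). The fixture base plate has corners (343,187), (356,255) and (214,285). Next I take coarse positions and move the wrist camera in closer.

```bash
cat > h.py <<'E'
from plant import ctrl, capture, calibration, find_in
import cv2, numpy as np, pickle
from scipy.spatial.transform import Rotation as Ro
from scipy.optimize import least_squares
def proj(c,X):
    p=(c["R"]@np.atleast_2d(X).T).T+c["t"]; p=p@np.array(c["camera_matrix"]).T; return p[:,:2]/p[:,2:]
def tri(cs,ps):   # linear start + refinement, returns point and residuals
    A=[]
    for c,p in zip(cs,ps):
        P=c["camera_matrix"]@np.c_[c["R"],c["t"]]; A+= [p[0]*P[2]-P[0],p[1]*P[2]-P[1]]
    X=np.linalg.svd(np.array(A))[2][-1]; X=X[:3]/X[3]
    f=lambda X:np.ravel([proj(c,X)[0]-p for c,p in zip(cs,ps)])
    r=least_squares(f,X); return r.x, np.round(r.fun,1)
def onz(c,p,z):
    d=c["R"].T@np.linalg.solve(c["camera_matrix"],[p[0],p[1],1]); o=-c["R"].T@c["t"]
    return o+d*(z-o[2])/d[2]
def rot(x,y,z): return Ro.from_matrix(np.c_[x,y,z])
def snap(name,fn):
    c={k:np.array(v) for k,v in calibration(name).items()}; im=capture(name)
    pickle.dump((c,im),open(fn+".pkl","wb")); return c,im
def load(fn): return pickle.load(open(fn+".pkl","rb"))
E
python3 - <<'E'
from h import *
T=calibration("top");S=calibration("scene");k=1.5625
for n,a,b in [("plain",(403,285),(413,301)),("nut",(512,296),(340,240)),("plateA",(343,187),None),("plateB",(356,255),(390,443)),("plateC",(214,285),(560,530)),("capend",(252,172),(499,397))]:
    a=np.array(a)/k
    if b is None: print(n,onz(T,a,0.01).round(3))
    else: print(n,*tri([T,S],[a,np.array(b)/k]), onz(T,a,.055).round(3))
R=Ro.from_rotvec(ctrl.current_ee_rot()).as_matrix();p=np.array(ctrl.current_ee_pos());c=calibration("wrist")
print("tool",R.round(3).tolist()); print("cam in tool",(R.T@(-c["R"].T@c["t"]-p)).round(4), (c["R"]@R).round(3).tolist())
E
```

```text
plain [ 0.45510324 -0.1252447   0.06244006] [ 0.1 -0.1  0.1  0. ] [ 0.456 -0.125  0.055]
nut [ 0.43358593 -0.33723987  0.04619731] [-1.   0.7 -1.2 -0.2] [ 0.435 -0.339  0.055]
plateA [ 0.663 -0.001  0.01 ]
plateB [ 0.58507955 -0.04037901 -0.2725407 ] [ 7.9 -5.   7.9  1.2] [ 0.515 -0.032  0.055]
plateC [ 0.49977442  0.32366238 -0.28777918] [ 5.5 -2.5  4.8  0.5] [0.454 0.244 0.055]
capend [0.60781004 0.12890676 0.28885778] [-3.4  1.8 -2.9 -0.4] [0.68  0.176 0.055]
tool [[-0.901, 0.433, 0.0], [0.433, 0.901, 0.0], [-0.0, 0.0, -1.0]]
cam in tool [ 0.0668  0.0004 -0.1694] [[0.001, 1.0, 0.001], [-0.971, 0.001, -0.239], [-0.239, -0.0, 0.971]]
```

```bash
cat >> h.py <<'E'
def frame(yaw):
    x=np.array([np.cos(yaw),np.sin(yaw),0]);y=np.array([-np.sin(yaw),np.cos(yaw),0]);z=np.array([0,0,1.])
    u=.866*x+.5*z;n=-.5*x+.866*z; return x,y,z,u/np.linalg.norm(u),n/np.linalg.norm(n)
E
python3 - <<'E'
from h import *
x,y,z,u,n=frame(.218); W=np.array([.556,.127,.125])
Rp=rot(-y,-u,-n); Rv=rot(-y,-x,-z); xt,yt,_,_,_=frame(-.1)
G=np.array([.445,-.242,.055])
views=[("f1",W-.09*y+.15*n,Rp),("f2",W-.08*y-.05*x+.17*z,Rv),("t1",np.array([.445,-.23,.17]),rot(-yt,-xt,-z)),("t2",np.array([.445,-.23,.17])-.09*xt-.03*yt,rot(-yt,-xt,-z))]
for nm,p,r in views+[("place",W-.118*y-.019*n,Rp),("knob",W-.048*y-.038*u+.03*n,Rp),("knobturned",W-.048*y-.038*u+.03*n,Rp*Ro.from_euler('z',1.5)),("tabopen",W-.048*y+.06*u+.12*n,Rp)]:
    q=ctrl.inverse_kinematics(p,r.as_rotvec()); print(nm,None if q is None else np.round(q,2))
for nm,p,r in views:
    ctrl.reach(p,r.as_rotvec()); c,im=snap("wrist",nm); print(nm,ctrl.current_t())
def mont(fs,out):
    ims=[]
    for f in fs:
        c,im=load(f); ims.append(im)
    cv2.imwrite(out,np.vstack([cv2.resize(i,(512,384))[:300 if 0 else 384] for i in ims])[:768])
for f in ["f1","f2","t1","t2"]:
    cv2.imwrite(f"pics/{f}.png",cv2.resize(load(f)[1],(800,600),interpolation=cv2.INTER_CUBIC))
E
```

```text
f1 [-0.2   0.12  2.12  0.47  0.46  2.35]
f2 None
t1 [-0.61  0.37  1.91 -0.    0.86  2.63]
t2 [-0.77  0.28  2.06 -0.    0.8   2.47]
place [-0.18  0.48  2.1   1.25  0.21  1.55]
knob [-0.07  0.37  2.24  1.4   0.14  1.5 ]
knobturned None
tabopen [-0.04  0.2   2.    0.3   0.45  2.65]
f1 3.1083Traceback (most recent call last):
  File "<stdin>", line 9, in <module>
plant.IKError: the arm cannot take that pose within its joint ranges
```

```bash
python3 - <<'E'
from h import *
x,y,z,u,n=frame(.218); W=np.array([.556,.127,.125]); xt,yt,_,_,_=frame(-.1)
def tl(s,a,x=x,y=y):  # a=0 vertical, 30 = along -n
    zt=-np.cos(np.radians(a))*z+np.sin(np.radians(a))*x; xx=-s*y; return rot(xx,np.cross(zt,xx),zt)
for s in (1,-1):
    for a in (0,10,20,30,40):
        o=[]
        for nm,p,r in [("place",W-.118*y-.019*n,tl(s,a)),("view",W-.08*y-.05*x+.17*z,tl(s,a)),("rest",np.array([.445,-.242,.036]),tl(s,0,xt,yt)),("k0",W-.048*y-.038*u+.03*n,tl(s,a)),("k1.4",W-.048*y-.038*u+.03*n,tl(s,a)*Ro.from_euler('z',1.4)),("tab",W-.048*y+.06*u+.12*n,tl(s,a))]:
            q=ctrl.inverse_kinematics(p,r.as_rotvec()); o.append((nm,None if q is None else np.round(q,2)[[0,3,4,5]].tolist()))
        print(s,a,*o)
cv2.imwrite("pics/f1.png",cv2.resize(load("f1")[1],(800,600),interpolation=cv2.INTER_CUBIC))
E
```

```text
1 0 ('place', None) ('view', None) ('rest', [-0.63, -0.0, 0.54, 2.61]) ('k0', None) ('k1.4', [0.01, -0.0, 0.79, -1.95]) ('tab', None)
1 10 ('place', None) ('view', None) ('rest', [-0.63, -0.0, 0.54, 2.61]) ('k0', None) ('k1.4', [-0.01, 0.08, 0.56, -2.03]) ('tab', None)
1 20 ('place', [-0.14, 0.36, 0.36, 2.46]) ('view', None) ('rest', [-0.63, -0.0, 0.54, 2.61]) ('k0', [-0.04, 0.28, 0.31, 2.63]) ('k1.4', [-0.04, 0.28, 0.31, -2.25]) ('tab', None)
1 30 ('place', [-0.18, 1.25, 0.21, 1.55]) ('view', [-0.15, 0.34, 0.56, 2.53]) ('rest', [-0.63, -0.0, 0.54, 2.61]) ('k0', [-0.07, 1.4, 0.14, 1.5]) ('k1.4', None) ('tab', [-0.04, 0.3, 0.45, 2.65])
1 40 ('place', [-0.21, 2.25, 0.35, 0.52]) ('view', [-0.19, 0.76, 0.38, 2.1]) ('rest', [-0.63, -0.0, 0.54, 2.61]) ('k0', [-0.1, 2.52, 0.35, 0.35]) ('k1.4', [-0.1, 2.52, 0.35, 1.75]) ('tab', [-0.07, 0.85, 0.24, 2.09])
-1 0 ('place', [-0.09, -0.0, 0.82, -0.31]) ('view', [-0.05, -0.0, 1.18, -0.27]) ('rest', [-0.63, -0.0, 0.54, -0.53]) ('k0', [0.01, -0.0, 0.79, -0.21]) ('k1.4', [0.01, 0.0, 0.79, 1.19]) ('tab', [0.02, -0.0, 1.13, -0.2])
-1 10 ('place', [-0.11, 0.1, 0.59, -0.41]) ('view', [-0.08, 0.06, 0.98, -0.33]) ('rest', [-0.63, -0.0, 0.54, -0.53]) ('k0', [-0.01, 0.08, 0.56, -0.29]) ('k1.4', [-0.01, 0.08, 0.56, 1.11]) ('tab', [0.0, 0.05, 0.91, -0.24])
-1 20 ('place', [-0.14, 0.36, 0.36, -0.68]) ('view', [-0.11, 0.16, 0.77, -0.43]) ('rest', [-0.63, -0.0, 0.54, -0.53]) ('k0', [-0.04, 0.28, 0.31, -0.51]) ('k1.4', [-0.04, 0.28, 0.31, 0.89]) ('tab', [-0.02, 0.13, 0.68, -0.32])
-1 30 ('place', [-0.18, 1.25, 0.21, -1.59]) ('view', [-0.15, 0.34, 0.56, -0.61]) ('rest', [-0.63, -0.0, 0.54, -0.53]) ('k0', [-0.07, 1.4, 0.14, -1.64]) ('k1.4', [-0.07, 1.4, 0.14, -0.24]) ('tab', [-0.04, 0.3, 0.45, -0.5])
-1 40 ('place', [-0.21, 2.25, 0.35, -2.62]) ('view', [-0.19, 0.76, 0.38, -1.04]) ('rest', [-0.63, -0.0, 0.54, -0.53]) ('k0', None) ('k1.4', [-0.1, 2.52, 0.35, -1.39]) ('tab', [-0.07, 0.85, 0.24, -1.05])
```

View pics/f1.png

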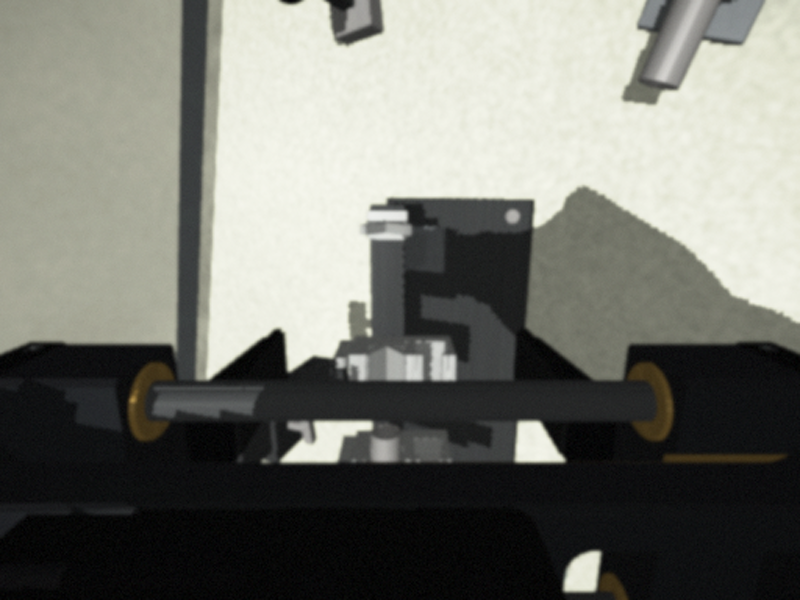

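f1 (tool x towards −y) shows the base corner at (530,200), the end support at (387,220) and the jaw at (395,360). The gripper hides the lower half of the picture. I'll take the other views with the tool flipped so that the camera is over the weld.

```bash
cat >> h.py <<'E'
def tl(s,a,yaw):  # tool x = -s*y ; a=0 vertical, 30 = along -n
    x,y,z,u,n=frame(yaw); zt=-np.cos(np.radians(a))*z+np.sin(np.radians(a))*x; xx=-s*y; return rot(xx,np.cross(zt,xx),zt)
E
python3 - <<'E'
from h import *
x,y,z,u,n=frame(.218); W=np.array([.556,.127,.125]); xt,yt,_,_,_=frame(-.1)
Pm=np.array([.445,-.23,0])
views=[("f2",W-.10*y+.14*n,tl(-1,30,.218)),("f3",W-.10*y+.17*z-.05*x,tl(-1,0,.218)),("t1",Pm-.09*yt+.18*z+.05*xt,tl(-1,0,-.1)),("t2",Pm-.08*yt+.17*z-.05*xt,tl(-1,0,-.1))]
for nm,p,r in views:
    if ctrl.inverse_kinematics(p,r.as_rotvec()) is None: print(nm,"none"); continue
    ctrl.reach(p,r.as_rotvec()); c,im=snap("wrist",nm); print(nm,ctrl.current_t())
    cv2.imwrite(f"pics/{nm}.png",cv2.resize(im,(800,600),interpolation=cv2.INTER_CUBIC))
    if nm[0]=="t": print([(np.round(d["rect"]).tolist(),d["score"]) for d in find_in("wrist","tube")[:2]])
a,b=[cv2.resize(load(f)[1],None,fx=1.5625,fy=1.5625,interpolation=cv2.INTER_CUBIC)[:340] for f in("t1","t2")]
cv2.imwrite("pics/t12.png",np.vstack([a[:300],b[:300]]))
E
```

```text
f2 5.85
f3 6.6417
t1 8.0583
[([201.0, 274.0, 254.0, 296.0], 0.61), ([188.0, 0.0, 231.0, 206.0], 0.59)]
t2 8.6417
[([282.0, 0.0, 324.0, 217.0], 0.82), ([285.0, 273.0, 328.0, 295.0], 0.71)]
```

View pics/f2.png

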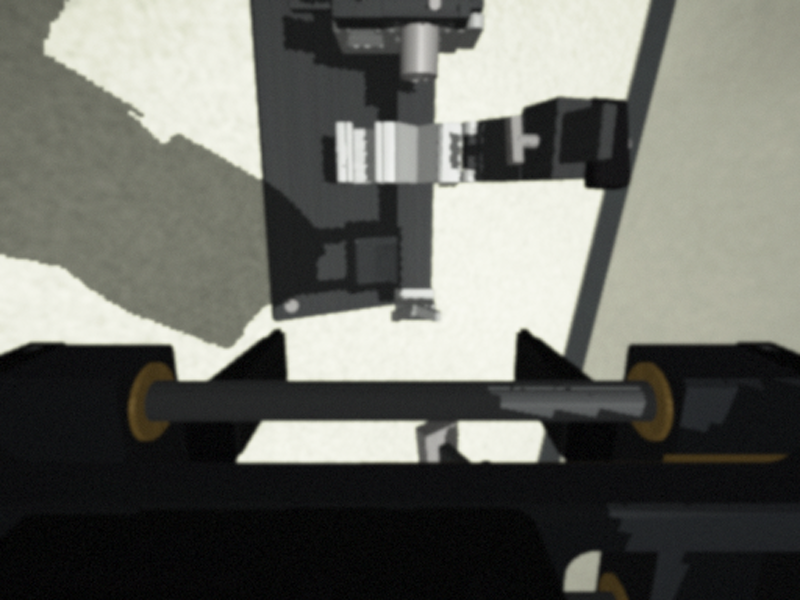

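View pics/f3.png

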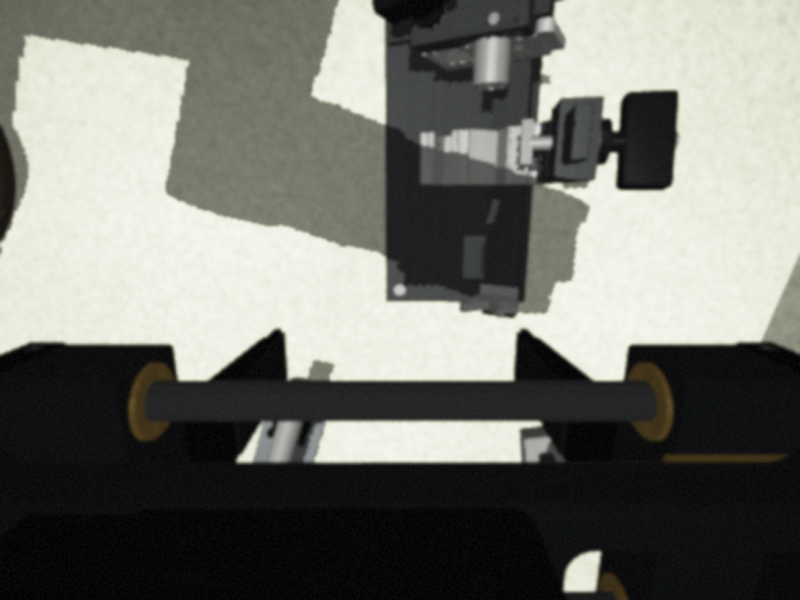

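View pics/t12.png

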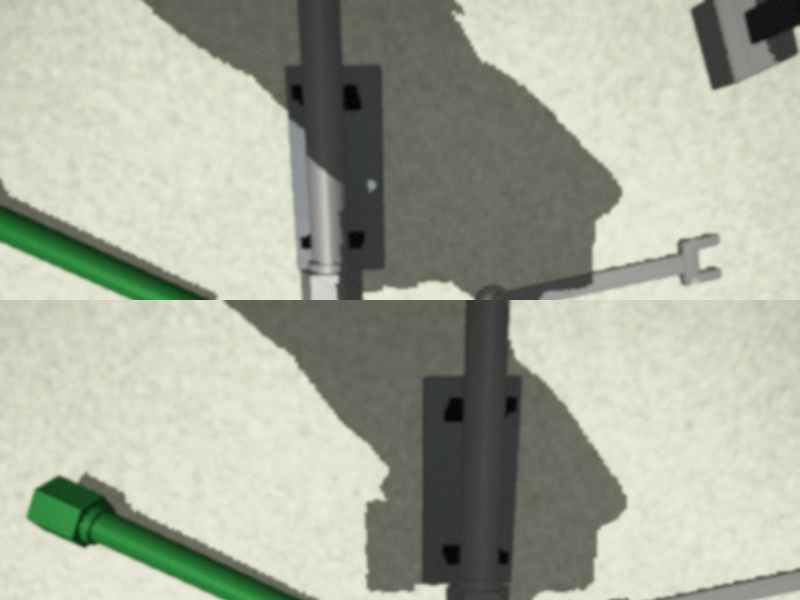

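f2 shows the fixed tube's cut end near (420,77), the V jaw at columns 395–440 and rows 122–184, the end support at (415,300), and the cap leaning back to (600,140). f3 shows the cut end at (492,86) and the plate's front edge at column 387. t1 and t2 show the tube axis at columns 320 and 485, with the uprights at rows 95–240 (t1) and the nut below. Now I'll fit and check by overlay.

```bash
python3 - <<'E'
from h import *
k=1.5625; c2,i2=load("f2");c3,i3=load("f3");c1,i1=load("f1");t1,j1=load("t1");t2,j2=load("t2")
T=calibration("top");S=calibration("scene")
A=lambda *p:np.array(p)/k
W,r=tri([c2,c3],[A(419.5,76),A(491.5,86)]);print("W",W.round(4),r)
J,r=tri([c2,c3],[A(417,153),A(483,157)]);print("jaw?",J.round(4),r)
e=[onz(c2,A(253,20),.01),onz(c2,A(272,315),.01),onz(c3,A(387,50),.01),onz(c3,A(387,295),.01),onz(c3,A(525,300),.01)]
print(np.round(e,4)); d=e[0]-e[1];print("yaw f2",np.arctan2(-d[0],d[1])); d=e[2]-e[3];print("yaw f3",np.arctan2(-d[0],d[1]))
tA=onz(T,A(356,255),.01);tC=onz(T,A(214,285),.01);d=tC-tA;print("yaw top",np.arctan2(-d[0],d[1]),tA.round(3),tC.round(3))
print("plain",*tri([c1,T,S],[A(663,82),A(403,285),A(413,301)]))
print("nut0",*tri([t1,t2],[A(321,268),A(481,286)]))
P=[onz(t1,A(320,1),.055),onz(t1,A(322,262),.055),onz(t2,A(487,1),.055),onz(t2,A(482,280),.055)];print(np.round(P,4))
for a,b in((0,1),(2,3),(0,3),(2,1)): d=P[a]-P[b];print("tube yaw",np.arctan2(-d[0],d[1]))
# tube height: axis line intersect both views: at fixed y compare
print("axis mid",*tri([t1,t2],[A(321,95),A(484.5,105)]),"(lower upright/upper upright)")
E
```

```text
W [0.5623 0.1704 0.1237] [ 0.   0.4 -0.1 -0.5]
jaw? [0.5684 0.121  0.1289] [ 0.   0.2 -0.  -0.2]
[[ 0.4719  0.2052  0.01  ]
 [ 0.5213 -0.0266  0.01  ]
 [ 0.4739  0.2073  0.01  ]
 [ 0.5242 -0.0256  0.01  ]
 [ 0.6707  0.0014  0.01  ]]
yaw f2 0.21016237943748856
yaw f3 0.21258600083152188
yaw top 0.21614658537891274 [ 0.522 -0.029  0.01 ] [0.459 0.257 0.01 ]
plain [ 0.45379822 -0.12402336  0.06021691] [-0.2 -0.4 -0.3  0.4  0.7  0.4]
nut0 [ 0.43836113 -0.30018975  0.07867823] [-0.   0.1  0.  -0.1]
[[ 0.456  -0.1431  0.055 ]
 [ 0.4349 -0.2998  0.055 ]
 [ 0.455  -0.1372  0.055 ]
 [ 0.4433 -0.3019  0.055 ]]
tube yaw -0.13355937956386102
tube yaw -0.07123576310100038
tube yaw -0.07985245550732996
tube yaw -0.12300759932339668
axis mid [ 0.44988488 -0.1944449   0.05811661] [ 0.1 -1.1 -0.1  1. ] (lower upright/upper upright)
```

```bash
cat > ov.py <<'E'
from h import *
import sys
yaw=.212; W=np.array([.5623,.1704,.1243]); x,y,z,u,n=frame(yaw)
def crop(nm,r0,r1,q0,q1,f,polys):
    c,im=load(nm); b=cv2.resize(im,None,fx=f,fy=f,interpolation=cv2.INTER_CUBIC)
    for P,col in polys:
        p=(proj(c,P)+.5)*f-.5; cv2.polylines(b,[np.round(p).astype(int)],False,col,1)
    return b[int(r0*f):int(r1*f),int(q0*f):int(q1*f)]
t=np.linspace(0,2*np.pi,40)
circ=lambda d:W+d*y+.0127*(np.cos(t)[:,None]*u+np.sin(t)[:,None]*n)
V=[np.array([W-.028*y+a*u-.001*n,W-.068*y+a*u-.001*n]) for a in(-.0148,.0148)]
E_=[np.array([W-.164*y+a*u-.001*n,W-.172*y+a*u-.001*n]) for a in(-.0148,.0148)]
fx=[(circ(0),(0,0,255))]+[(p,(0,255,0)) for p in V+E_]+[(np.array([W-.028*y-.0221*n,W-.068*y-.0221*n]),(255,0,255))]
yt=frame(-.102)[1];xt=frame(-.102)[0];P0=np.array([.4537,-.1245,.055])
tb=[(np.array([P0+s*.0127*xt,P0-.183*yt+s*.0127*xt]),(0,0,255)) for s in(-1,1)]+[(np.array([P0-.183*yt-.019*xt,P0-.183*yt+.019*xt]),(0,255,0))]
A=crop("f2",20,210,205,305,3,fx);B=crop("f3",20,210,260,360,3,fx);C=np.hstack([crop("t1",0,190,170,260,3,tb)[:570,:0],A,B])
D=np.vstack([crop("t1",0,190,180,246,1.5,tb),crop("t2",0,190,270,336,1.5,tb)])
cv2.imwrite("pics/"+sys.argv[1],np.hstack([C[:570],D[:570]]))
E
python3 ov.py ov1.png; python3 -c "
import cv2;print(cv2.imread('pics/ov1.png').shape)"
```

```text
(570, 699, 3)
```

View pics/ov1.png

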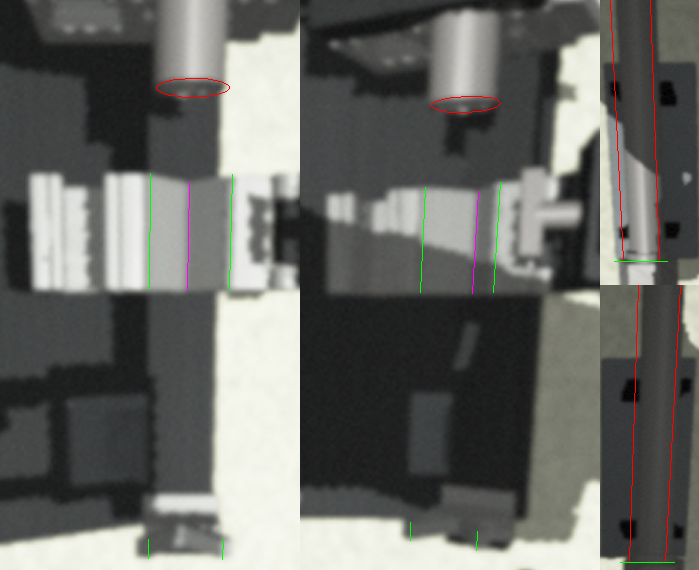

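The overlays match: the cut-end circle, the V edges and both tube edges sit on the image features (weld height 0.124, tube axis 0.058). Next is the grasp and lift.

```bash
cat >> h.py <<'E'
YAW=.212; W=np.array([.5623,.1704,.1243]); x,y,z,u,n=frame(YAW)
def st(): print("t",round(ctrl.current_t(),2),"p",np.round(ctrl.current_ee_pos(),4),"F",np.round(ctrl.current_force(),1),"M",np.round(ctrl.current_wrist_torque(),2),"w",round(ctrl.current_width(),4),"g",round(ctrl.current_grip_force(),1),"q",np.round(ctrl.current_q(),2))
E
python3 - <<'E'
from h import *
r=tl(1,0,-.102).as_rotvec(); G=np.array([.4417,-.2419,.036])
ctrl.reach(G+[0,0,.09],r); ctrl.move_gripper(.06,30)
print(ctrl.move_straight(G,feed=.12,threshold=8)); st()
ctrl.move_gripper(0.0,30); st()
ctrl.move_straight(G+[0,0,.03],feed=.06); st()
ctrl.move_straight(G+[0,0,.14],feed=.2); st()
for g in(.012,):
  for a in (25,35,40,45):
    R=tl(1,a,YAW); o=[]
    for d in(.12,.05,0):
        q=ctrl.inverse_kinematics(W-(.118+g)*y+d*n+R.apply([0,0,.019]),R.as_rotvec()); o.append(None if q is None else np.round(q,2).tolist())
    print(a,o)
E
```

```text
False
t 13.16 p [ 0.4419 -0.242   0.0365] F [-0.1 -0.6  0.4] M [ 0.07  0.18 -0.02] w 0.0598 g 0.0 q [-0.63  0.59  2.02 -0.    0.53  2.61]
t 13.82 p [ 0.4447 -0.2433  0.0371] F [12.9  1.3  4.1] M [ 0.32 -2.12  0.14] w 0.0244 g 30.0 q [-0.63  0.59  2.01  0.    0.53  2.61]
t 14.47 p [ 0.4416 -0.2419  0.066 ] F [ 0.1  0.4 -3.9] M [0.24 0.15 0.03] w 0.0248 g 30.0 q [-0.63  0.54  2.   -0.    0.6   2.61]
t 15.18 p [ 0.4412 -0.2416  0.175 ] F [-0.7 -0.2 -4.2] M [0.18 0.16 0.02] w 0.0244 g 30.0 q [-0.63  0.37  1.9   0.    0.87  2.61]
25 [[-0.14, 0.25, 2.06, 0.34, 0.44, 2.51], [-0.11, 0.39, 2.05, 0.45, 0.31, 2.42], [-0.09, 0.49, 2.03, 0.57, 0.24, 2.3]]
35 [[-0.17, 0.24, 2.16, 0.92, 0.27, 1.92], [-0.14, 0.39, 2.16, 1.5, 0.2, 1.35], [-0.12, 0.5, 2.13, 1.96, 0.2, 0.9]]
40 [[-0.19, 0.24, 2.22, 1.46, 0.25, 1.38], [-0.15, 0.4, 2.21, 2.08, 0.27, 0.77], [-0.13, 0.51, 2.18, 2.36, 0.31, 0.49]]
45 [[-0.21, 0.25, 2.27, 1.94, 0.31, 0.88], [-0.17, 0.42, 2.26, 2.37, 0.38, 0.46], [-0.15, 0.54, 2.23, 2.54, 0.45, 0.3]]
```

```bash
python3 - <<'E'
from h import *
R=tl(1,45,YAW); off=R.apply([0,0,.0185]); g=.012
P=lambda g,d,e=0:W-(.118+g)*y+d*n+e*u+off
ctrl.reach(P(g,.12),R.as_rotvec()); st()
ctrl.move_straight(P(g,.012),feed=.12); ctrl.dwell(.2); st()
hit=ctrl.move_straight(P(g,-.004),feed=.02,threshold=5); st(); print(hit)
f=ctrl.current_force(); print("u,y,n force",np.round([f@u,f@y,f@n],1)); d=np.array(ctrl.current_ee_pos())-P(g,0); print("dev u,y,n mm",np.round(1e3*np.array([d@u,d@y,d@n]),1))
E
```

```text
t 16.87 p [0.5439 0.0332 0.2148] F [ 0.6  0.3 -3.7] M [-0.02  1.   -0.03] w 0.0248 g 30.0 q [-0.21  0.25  2.27  1.93  0.31  0.89]
t 18.12 p [0.5966 0.0447 0.1223] F [-0.1 -0.6 -3.9] M [-0.01  1.02 -0.02] w 0.0243 g 30.0 q [-0.15  0.51  2.24  2.5   0.43  0.33]
t 18.69 p [0.6018 0.0459 0.1117] F [-1.7 -0.2  2.1] M [ 0.1   0.23 -0.14] w 0.0249 g 30.0 q [-0.15  0.53  2.23  2.53  0.45  0.3 ]
True
u,y,n force [-0.4  0.1  2.6]
dev u,y,n mm [-0.3 -0.   0.8]
```

```bash
python3 - <<'E'
from h import *
f=lambda:(lambda f:np.round([f@u,f@y,f@n],1))(np.array(ctrl.current_force()))
p=np.array(ctrl.current_ee_pos()); hit=ctrl.move_straight(p+.022*y,feed=.02,threshold=5)
d=np.array(ctrl.current_ee_pos())-p; print(hit,"uyn mm",np.round(1e3*np.array([d@u,d@y,d@n]),1),"F",f()); st()
c,im=snap("scene","s1"); b=cv2.resize(im[205:355,230:410],None,fx=4,fy=4,interpolation=cv2.INTER_CUBIC); cv2.imwrite("pics/s1.png",b)
E
```

```text
True uyn mm [-0.   0.1  0. ] F [ 0.1 -1.   3.9]
t 18.94 p [0.6017 0.046  0.1117] F [-1.6 -1.4  3.4] M [ 0.02  0.22 -0.15] w 0.0248 g 30.0 q [-0.15  0.53  2.23  2.53  0.45  0.3 ]
```

View pics/s1.png

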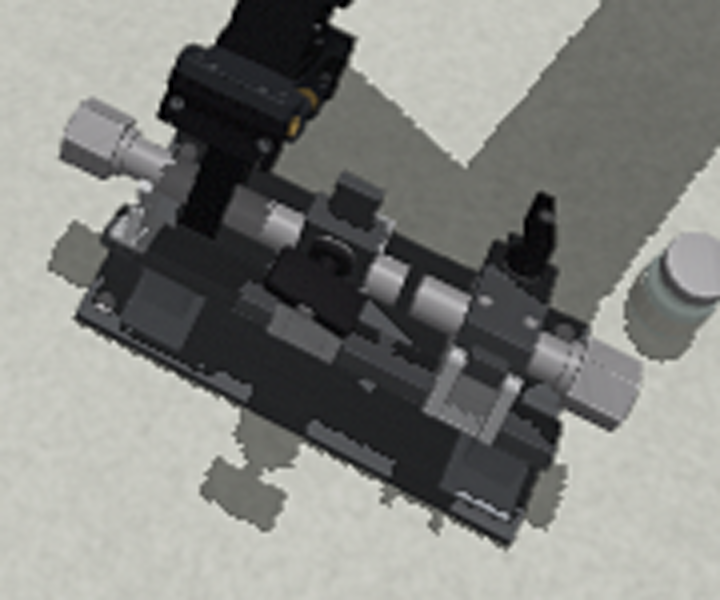

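The picture shows the tube lying in the jaw and the end support, with a gap of about 1 cm to the fixed piece at (412,285). The stop was a false trigger from settling, so I slide again.

```bash
python3 - <<'E'
from h import *
f=lambda:(lambda f:np.round([f@u,f@y,f@n],1))(np.array(ctrl.current_force()))
p0=p=np.array(ctrl.current_ee_pos())
for i in range(4):
    ctrl.dwell(.2); p=np.array(ctrl.current_ee_pos()); F=f(); s=(p-p0)@y
    hit=ctrl.move_straight(p+(.024-s)*y+.0002*n*(i==0),feed=.015,threshold=7)
    d=np.array(ctrl.current_ee_pos())-p0; print(hit,"before",F,"uyn mm",np.round(1e3*np.array([d@u,d@y,d@n]),1),"F",f(),round(ctrl.current_t(),1))
    if d@y>.006: break
E
```

```text
True before [2.3 0.1 5.4] uyn mm [ 0.  0. -0.] F [ 1.1 -0.5  3.5] 19.5
True before [ 0.7 -1.2  3.5] uyn mm [-0.   0.5  0. ] F [-0.1 -0.   3.5] 20.1
True before [1.4 1.2 3.3] uyn mm [-0.   0.6 -0. ] F [ 0.4 -0.7  3.3] 20.7
True before [-0.  -1.1  4.3] uyn mm [-0.   9.9  0.1] F [ 0.4 -2.1  4.3] 21.7
```

```bash
python3 - <<'E'
from h import *
f=lambda:(lambda f:np.round([f@u,f@y,f@n],1))(np.array(ctrl.current_force()))
p0=np.array(ctrl.current_ee_pos()); print(round(1e3*((p0+.118*y-R.apply([0,0,.0185]) if 0 else p0)-W)@y+118,1),"mm nominal end vs weld")
for i in range(2):
    ctrl.dwell(.2); p=np.array(ctrl.current_ee_pos()); F=np.mean([f() for _ in range(3)],0)
    hit=ctrl.move_straight(p+.008*y,feed=.012,threshold=9); ctrl.dwell(.2)
    d=np.array(ctrl.current_ee_pos())-p0; print(hit,"before",F,"uyn mm",np.round(1e3*np.array([d@u,d@y,d@n]),1),"F",f(),round(ctrl.current_t(),1))
    if f()[1]<-5: break
c,im=snap("scene","s2"); b=cv2.resize(im[205:355,230:410],None,fx=4,fy=4,interpolation=cv2.INTER_CUBIC); cv2.imwrite("pics/s2.png",b)
E
```

```text
-2.1 mm nominal end vs weld
True before [ 0.4 -2.3  4.3] uyn mm [-0. -0. -0.] F [-0.  -2.   3.3] 22.4
True before [ 0.1 -1.4  4.6] uyn mm [-0. -0. -0.] F [-0.5 -2.7  3.3] 23.0
```

View pics/s2.png

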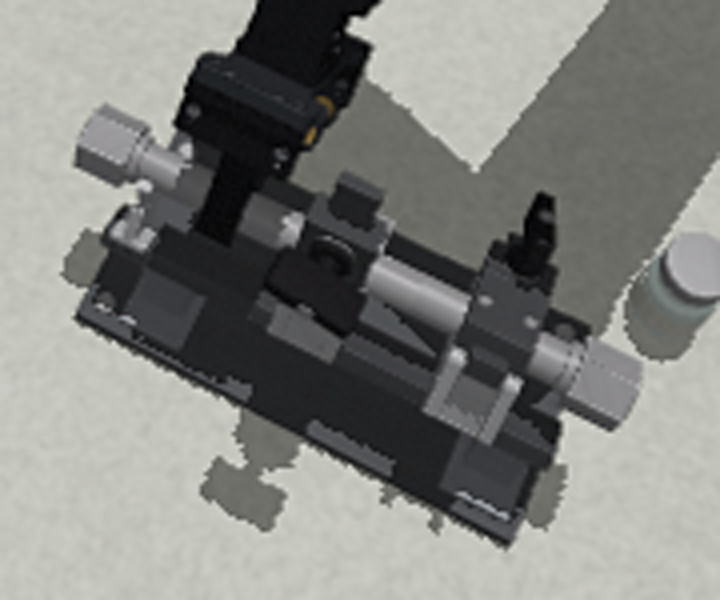

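The gap has closed and the tube is butted. Now I release, retreat and check the IK for the cap arc and the knob turn.

```bash
cat >> h.py <<'E'
H=W-.048*y+.036*u
def arc(th,L=.110):
    d=-u*np.cos(th)+n*np.sin(th); zc=n*np.cos(th)+u*np.sin(th); return H+L*d+.012*zc+.012*np.sin(th)*u
E
python3 - <<'E'
from h import *
f=lambda:(lambda f:np.round([f@u,f@y,f@n],1))(np.array(ctrl.current_force()))
ctrl.move_gripper(.05); st()
p=np.array(ctrl.current_ee_pos()); ctrl.move_straight(p+.03*n,feed=.08); ctrl.move_straight(p+.15*n,feed=.25); st()
K=H-.074*u+.035*n
for a in (22,26,30,34,38):
    R0=tl(-1,a,YAW); Q=[]
    for P,R in [(H+.078*u+.2*n,R0),(H+.078*u+.096*n,R0)]+[(arc(t),R0) for t in np.arange(1.95,-.01,-.15)]+[(K+.06*n,R0),(K,R0)]+[(K,Ro.from_rotvec(-t*n)*R0) for t in (.1,.5,1.,1.45)]:
        q=ctrl.inverse_kinematics(P,R.as_rotvec()); Q.append(np.full(6,np.nan) if q is None else q)
    Q=np.array(Q); print(a,"none",np.where(np.isnan(Q[:,0]))[0],"q456",Q[[0,1,2,8,-7,-6,-5,-1]][:,3:].round(2).tolist(),"maxstep",np.nanmax(abs(np.diff(Q[2:16],axis=0)),0).round(2))
E
```

```text
t 23.75 p [0.5996 0.0556 0.1117] F [-0.1  0.1  0.6] M [-0.03  0.48  0.02] w 0.0504 g 0.0 q [-0.12  0.53  2.24  2.6   0.44  0.27]
t 25.36 p [0.5263 0.0398 0.2413] F [ 0.1  0.4 -0.7] M [0.03 0.54 0.03] w 0.0501 g 0.0 q [-0.19  0.17  2.27  1.71  0.28  1.14]
22 none [] q456 [[0.07, 0.88, -0.17], [0.07, 0.69, -0.17], [0.08, 0.66, -0.18], [0.12, 0.49, -0.25], [0.43, 0.14, -0.58], [0.16, 0.39, -0.3], [0.21, 0.27, -0.35], [1.2, 0.28, 0.03]] maxstep [0.   0.04 0.04 0.1  0.05 0.1 ]
26 none [] q456 [[0.09, 0.78, -0.19], [0.1, 0.59, -0.2], [0.11, 0.56, -0.21], [0.18, 0.39, -0.31], [1.39, 0.07, -1.54], [0.26, 0.29, -0.41], [0.43, 0.17, -0.57], [1.2, 0.18, 0.07]] maxstep [0.   0.04 0.04 0.5  0.05 0.5 ]
30 none [] q456 [[0.12, 0.69, -0.22], [0.14, 0.49, -0.24], [0.15, 0.46, -0.25], [0.3, 0.29, -0.43], [2.47, 0.14, -2.62], [0.48, 0.19, -0.63], [1.15, 0.09, -1.29], [1.15, 0.09, 0.16]] maxstep [0.01 0.04 0.04 0.6  0.05 0.61]
34 none [14 15 20 21] q456 [[0.15, 0.59, -0.25], [0.2, 0.38, -0.3], [0.22, 0.36, -0.33], [0.53, 0.19, -0.67], [nan, nan, nan], [1.07, 0.12, -1.22], [2.29, 0.13, -2.43], [nan, nan, nan]] maxstep [0.01 0.04 0.04 0.56 0.04 0.56]
38 none [12 13 14 15 17 18 19 20 21] q456 [[0.21, 0.49, -0.31], [0.32, 0.28, -0.42], [0.36, 0.26, -0.46], [1.16, 0.12, -1.3], [nan, nan, nan], [2.05, 0.14, -2.21], [nan, nan, nan], [nan, nan, nan]] maxstep [0.01 0.03 0.04 0.47 0.04 0.48]
```

```bash
python3 - <<'E'
from h import *
f=lambda:(lambda f:np.round([f@u,f@y,f@n],1))(np.array(ctrl.current_force()))
R=tl(-1,22,YAW); r=R.as_rotvec()
ctrl.reach(H-.02*u+.2*n-.05*y,r); ctrl.move_gripper(0.0,20)
ctrl.move_straight(H+.08*u+.19*n,feed=.25)
print("down",ctrl.move_straight(H+.08*u+.097*n,feed=.12,threshold=10),f(),round(ctrl.current_t(),1))
for t in np.arange(1.9,.1,-.15):
    hit=ctrl.move_straight(arc(t,.112),feed=.10,threshold=20)
    print(round(t,2),hit,f(),end=" ")
    if hit: break
print(); st()
E
```

```text
down False [ 0.7 -0.1  0.3] 29.2
1.9 False [0.6 0.7 0.1] 1.75 False [-0.   0.7 -0.1] 1.6 False [-0.1  0.7 -0.2] 1.45 False [ 0.1  0.3 -0.1] 1.3 False [ 0.2 -0.1 -0.1] 1.15 False [ 0.  -0.4 -0. ] 1.0 False [ 0.2 -0.5  0.6] 0.85 False [-0.   0.5 -0. ] 0.7 False [0.5 0.7 1.1] 0.55 False [0.3 0.3 0.2] 0.4 False [-0.7  0.1  0.6] 0.25 False [-0.2  0.   0.5] 
t 33.13 p [0.4969 0.1073 0.1254] F [-0.4 -0.1  0.3] M [-0.05  0.26  0.03] w 0.0007 g 0.0 q [ 0.05  0.37  2.19  0.29  0.21 -0.44]
```

```bash
python3 - <<'E'
from h import *
S=calibration("scene");T=calibration("top")
for nm,C in(("scene",S),("top",T)):
    snap(nm,"c_"+nm)
    print(nm,[(np.round(d["rect"]).tolist(),round(d["score"],2)) for q in("clamp_knob","clamp_cap") for d in find_in(nm,q)[:2]])
    for th in(1.95,1.8,1.65,.3,0):
        d=-u*np.cos(th)+n*np.sin(th);zc=n*np.cos(th)+u*np.sin(th)
        print(th,"knob",proj(C,H+.074*d+.049*zc)[0].round(),"tab",proj(C,H+.108*d+.012*zc)[0].round())
st()
E
```

```text
scene [([140.0, 179.0, 192.0, 234.0], 0.71), ([318.0, 237.0, 335.0, 250.0], 0.64), ([304.0, 238.0, 336.0, 282.0], 0.61)]
1.95 knob [307. 281.] tab [317. 258.]
1.8 knob [309. 275.] tab [320. 252.]
1.65 knob [312. 269.] tab [322. 247.]
0.3 knob [326. 243.] tab [327. 242.]
0 knob [325. 245.] tab [324. 250.]
top [([164.0, 154.0, 186.0, 160.0], 0.44), ([163.0, 128.0, 185.0, 166.0], 0.8)]
1.95 knob [161. 107.] tab [161. 119.]
1.8 knob [161. 111.] tab [162. 125.]
1.65 knob [162. 115.] tab [164. 131.]
0.3 knob [173. 154.] tab [178. 165.]
0 knob [175. 157.] tab [179. 164.]
t 33.43 p [0.497  0.1072 0.1255] F [-0.1 -0.1  0.4] M [-0.13  0.24  0.02] w 0.0006 g 0.0 q [ 0.05  0.37  2.19  0.29  0.21 -0.44]
```

The detections put the knob where a nearly shut cap would have it. I press it fully shut, then move to the knob.

```bash
python3 - <<'E'
from h import *
f=lambda:(lambda f:np.round([f@u,f@y,f@n],1))(np.array(ctrl.current_force()))
ctrl.move_straight(arc(.1,.112),feed=.08,threshold=20); print(f())
P=arc(0,.112); hit=ctrl.move_straight(P-.006*n,feed=.03,threshold=14)
d=np.array(ctrl.current_ee_pos())-H; print(hit,f(),"n mm",round(1e3*d@n,1),"u",round(1e3*d@u,1)); ctrl.dwell(.2); print(f())
p=np.array(ctrl.current_ee_pos()); ctrl.move_straight(p+.03*n,feed=.12); ctrl.move_straight(p+.09*n-.005*u,feed=.25)
ctrl.move_gripper(.045,40)
R=tl(-1,26,YAW); K=H-.074*u+.035*n; ctrl.reach(K+.06*n,(Ro.from_rotvec(-.1*n)*R).as_rotvec()); st()
for nm in("scene","top"):
    snap(nm,"d_"+nm); print(nm,[(np.round(d["rect"]).tolist(),round(d["score"],2)) for d in find_in(nm,"clamp_knob")[:2]])
E
```

```text
[ 0.1 -0.7 -0.6]
True [ 0.9 -1.  22. ] n mm 13.3 u -110.3
[ 2.  -0.5 19.3]
t 36.42 p [0.4942 0.1066 0.1876] F [ 0.  -0.6 -0.7] M [-0.13  0.28  0.02] w 0.0453 g 0.0 q [ 0.04  0.24  2.17  0.29  0.29 -0.34]
scene [([313.0, 233.0, 340.0, 256.0], 0.78)]
top []
```

```bash
python3 - <<'E'
from h import *
f=lambda:(lambda f:np.round([f@u,f@y,f@n],1))(np.array(ctrl.current_force()))
R=tl(-1,26,YAW); K=H-.074*u+.036*n; rr=lambda t:(Ro.from_rotvec(-t*n)*R).as_rotvec()
hit=ctrl.move_straight(K,feed=.08,threshold=8); d=np.array(ctrl.current_ee_pos())-K; print(hit,f(),np.round(1e3*np.array([d@u,d@y,d@n]),1))
if not hit:
    ctrl.move_gripper(0,40); st()
    w=ctrl.current_width()
    if .009<w<.02:
        p=np.array(ctrl.current_ee_pos()); p=(p+K)/2
        for t in np.arange(.25,1.43,.15):
            ctrl.reach(p,rr(t)); M=np.array(ctrl.current_wrist_torque()); print(round(t,2),"F",f(),"Mn",round(M@n,2),"w",round(ctrl.current_width(),4))
        st()
E
```

```text
False [-0.1  0.3  0.3] [-0.1  0.   0.1]
t 38.13 p [0.5217 0.1127 0.1363] F [-7.  -3.   4.2] M [-0.37  0.49 -0.02] w 0.013 g 39.8 q [ 0.05  0.37  2.17  0.47  0.17 -0.51]
0.25 F [-2.9  0.4  6. ] Mn -0.02 w 0.0124
0.4 F [-2.5  0.3  4.9] Mn 0.04 w 0.0126
0.55 F [-1.7  0.8  7.9] Mn 0.11 w 0.0128
0.7 F [-0.6  2.3  4.9] Mn 0.17 w 0.0124
0.85 F [-1.8  1.5  7.6] Mn 0.13 w 0.0123
1.0 F [2.5 0.2 4.6] Mn -0.02 w 0.0126
1.15 F [1.4 0.9 3.4] Mn -0.16 w 0.0126
1.3 F [3.7 1.3 1.3] Mn -0.15 w 0.0126
t 40.13 p [0.5226 0.1126 0.1366] F [2.2 1.9 3. ] M [-0.3  -0.55 -0.41] w 0.0126 g 40.0 q [0.   0.37 2.2  1.1  0.19 0.01]
```

The torque reversed past about 1.0, so the knob is over its detent. I finish the turn, let go, retreat and look.

```bash
python3 - <<'E'
from h import *
R=tl(-1,26,YAW); rr=lambda t:(Ro.from_rotvec(-t*n)*R).as_rotvec()
p=np.array(ctrl.current_ee_pos())
for t in(1.36,1.41): ctrl.reach(p,rr(t)); print(t,"Mn",round(np.array(ctrl.current_wrist_torque())@n,2))
ctrl.move_gripper(.05); p=np.array(ctrl.current_ee_pos())
ctrl.move_straight(p+.03*n,feed=.08); ctrl.move_straight(p+.12*n,feed=.25)
ctrl.reach(p+[-.1,-.25,.2],tl(-1,0,YAW).as_rotvec()); st()
ims=[]
for nm,(a,b,c,d) in(("scene",(205,355,230,410)),("top",(95,195,105,235))):
    _,im=snap(nm,"e_"+nm); ims.append(cv2.resize(im[a:b,c:d],(540,450) if nm=="scene" else (260,200),interpolation=cv2.INTER_CUBIC))
ims[1]=cv2.copyMakeBorder(ims[1],0,250,0,0,cv2.BORDER_CONSTANT); cv2.imwrite("pics/e.png",np.hstack(ims))
E
```

```text
1.36 Mn -0.27
1.41 Mn 0.21
t 43.89 p [ 0.4228 -0.1369  0.3357] F [ 0.7  0.8 -0.7] M [-0.06  0.05  0.05] w 0.0501 g 0.0 q [-0.46  0.11  1.79  0.    1.25 -0.67]
```

View pics/e.png

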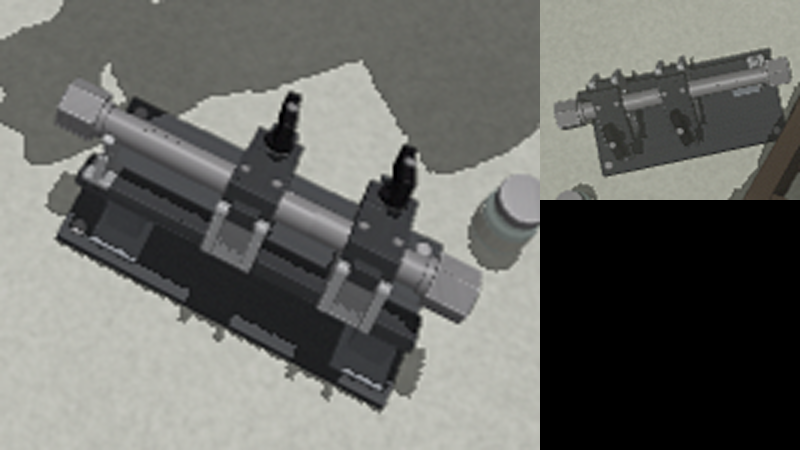

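The cap is shut over the tube. Its wing, at (287,120), sits square to the tubes like the locked clamp's wing at (405,175), and the tubes join with no visible gap near (310,225). I'm handing it in.

```bash
python3 -c "
from plant import ctrl
print(ctrl.sign_off(), ctrl.current_t())"
```

```text
the job is handed in; nothing more can be done
the job is handed in; nothing more can be done
```

The tube is seated and butted against the clamped piece, the cap is shut over it, and the knob is turned past its detent to its stop; I handed the job in at about 44 s, with no verdict shown.

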